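Weigh a moulded bar and hold the scale's dust flap open

TASK

Set the oblong white bar sample down gently (do not drop it) flat in the middle of the bench scale's plate, lengthwise between the two stops, and let go of it while the dust flap is still shut. Then lift the dust flap over the scale's read-out by its handle bar to 60 degrees from shut and finish holding it still there in the fingers (it springs shut if released), so that the reading can be taken; leave the sample lying centred and everything else on the bench where it is.

Things in the scene. Friction and masses are not known exactly. Their poses are not given: they have to be found in the camera images.
- bar_sample: the sample: a loose oblong bar of plain white plastic, 72 long (its x) x 32 wide (its y) x 25 high mm, about 60 g, lying flat on the bench to the right of the scale. Origin at the centre of its underside, z up. The only oblong one of three white moulded samples
- scale: grey bench scale, fixed, 190 deep (its x) x 330 wide (its y) mm; x points from its robot side to its far side, y left, z up; origin under its centre, on the bench. Casing 60 mm high; on its right half (-y) the steel weighing plate, on its left half (+y) a console, top 82 mm above the bench, with the read-out under the dust flap
- plate (a point): centre of the weighing plate's upper face, 75 mm above the bench (axes as the scale's). Plate 140 x 140 mm. Two stops, dark steel ledges 10 mm high, 10 thick, 45 long in x, have inner faces 40 mm to the +y and -y side of this point (80 mm apart): the bar sample goes between them, its length along the scale's y, with 4 mm of play at each end
- flap (a joint): opening angle of the dust flap in rad: 0 shut (level), grows as the near edge with the handle rises; 60 degrees = 1.047; limit 1.75. Starts shut, and springs shut from any angle: spring torque 0.25 N m/rad x (angle + 0.5), flap mass about 0.3 kg, so about 2 to 4 N at the handle bar holds it
- flap_hinge (a point): middle of the flap's hinge line, along the scale's y at the far side of the console, 88 mm above the bench (axes as the scale's; does not move with the flap). The flap's aluminium panel is 140 mm wide, 5 mm thick and reaches 130 mm from here towards the robot when shut
- flap_bar (a point): middle of the flap's handle bar: round steel, 12 mm thick, 120 mm long, along the scale's y. Moves and tilts with the flap; in the flap's axes 175 mm to -x of and 22 mm above the hinge line. Two 10 mm thick arms, 110 mm apart, carry it 45 mm clear of the panel's near edge. Shut, it is 110 mm above the bench, 50 mm above the casing. Pinch it from above, fingers closing across it; it turns in the fingers
- puck: bystander: round white plastic sample, 44 mm across, 25 mm high, loose; origin under its centre
- square_block: bystander: square white plastic sample, 45 x 45 x 25 mm, loose; origin under its centre
- check_weight: bystander: small steel check weight with a knob, 36 mm across, 52 mm high; origin under its centre
- jar: bystander: closed amber glass jar with black cap, 70 mm across, 100 mm high; origin under its centre
- reel: bystander: empty black plastic reel, 84 mm across, 52 mm high; origin under its centre
- screwdriver: bystander: screwdriver lying on the bench; about 200 mm long along its x
- mug: bystander: white mug, 76 mm across, 90 mm high; origin under its centre
Mind the look-alikes: they are no part of the job. Leave any green or orange look-alike of the bar_sample alone.

How it is judged:
By the outcome, as a careful person would: the job done as asked, in the order asked, and still so for the second after the job is handed in, while the arm keeps its last pose, push and grip.
It also fails if it takes over 51 s, if anything falls off the work surface, if the arm or the gripper's body presses on something with over 40 N, if the wrist force passes 120 N, or if a joint passes its speed limit or range.

ROBOT

A 6-joint arm with a two-finger parallel gripper is mounted at the origin on the work surface. World frame = base frame: x ahead of the robot, y to its left, z up, the work surface at z = 0. Lengths are in m, angles in rad, forces in N, time in s.
With the tool pointing down it reaches from about 0.375 to 0.825 m from the base axis. Payload 5.5 kg.
Tool frame: the origin (TCP) lies midway between the tips of the shut fingers; the grasp point (between the pads) lies 19 mm behind it (env.tcp_to_grasp is the distance from the TCP to the grasp point, in m); x points along the fingers, z is the direction in which the jaws open and shut, and the axes are right-handed (so a half turn about x gives the same grasp; the last joint's range is limited). The gripper opens to 85 mm and grips with 20 to 120 N. Pads are 22 mm wide; open, the fingers measure 114 mm over their backs; the gripper's body (76 mm by 85 mm) begins 54 mm behind the grasp point. The pads swing forward as they close: fully open they stand 13 mm farther back than shut.
Start: joints at [1.13, 0.314, -0.047, 1.21, 0, 1.571], TCP at [0.256, 0.543, 0.231] pointing down, gripper open.
Joint ranges: [-2.67, 2.67], [-0.69, 1.73], [-1.03, 1.25], [-2.08, 2.16], [-1.42, 1.45], [-3.14, 3.14]. Speed limits (rad/s): [2.39, 2.39, 3.01, 3.14, 3.14, 3.14].

INTERFACE

Orientations are given as a rotation vector (axis times angle).
In Python, from bench import env, optics gives the robot as it stands. The module is installed in compiled form; this text tells all that it offers.
- The arm moves only by the tool move_arm, never from a script. Its argument "moves" is one flat list of numbers, 6 for each row, row after row: the shift along the tool's x, y, z in m, then the turn, a rotation vector about the tool's x, y, z in rad. A call has exactly 10 rows; each row is the pose to reach, as a shift and turn from the pose commanded when the call began, along the tool's axes at that moment; what a row does not reach only later rows make up. A row lasts 1/12 s, in which the tool goes at most 41.7 mm and 7.16 degrees, less where a joint would pass 70% of its speed; a pose out of reach is approached as far as the arm can. A call with a gripper value outside its range is refused whole. "fingers" is the gripper command: -1 is shut, 1 is fully open, values between are in proportion, set as the call begins (left out, the last holds). The fingers move at their own pace and stop on an object; "newtons" is the grip in N (left out, the last holds). Time passes only in rows, so rows that repeat a pose let the fingers close, or fill a call up. It gives the time, the measured TCP pose, the force and the opening at its end, in the units of the state.
- env.observe(): the state, without advancing time (a new reading comes with each control period).
- optics.camera(name): name is "side" or "top" or "wrist"; returns the picture (400x640x3 uint8, blue, green, red); there is no depth.
- optics.camera_info(name): a dict with "camera_matrix" (3x3 intrinsics, pixels), "k1" (the pictures are not rectified: a ray, as slopes to the right and down, at radius r is drawn at 1 + k1 r^2 times it, then the intrinsics apply), "rvec" (rotation vector, rad) and "tvec" (3), from world to camera coordinates, as OpenCV has them. Camera axes: x right, y down, z forward; pixel columns grow to the right and rows downward; lengths in m; the calibration is good to about 2 mm. A picture is of the moment at which its call begins: read the wrist's pose just before it. camera_info takes no time and is no camera call; for the wrist camera it gives the pose at the moment of the call.
- env.hand_in(): hands the job in, once; it reports no verdict.
Trained networks look in the newest picture that a camera, given by its name, has taken for a name from the list of things; names that differ only in an ending like _2 or _b are one class to them, and where a whole thing is asked for, a point or a joint stands for the part that bears it (a point fixed in the world has none). Each returns a list of dicts, best first, with "conf" (0 to 1); they miss things now and then, are a little off and sometimes report something else, mostly with a low value. They report only what shows in the picture. A call takes as long as a camera call. They do not tell look-alikes from the thing itself.
- optics.look_for(camera, name): "rect" ([left, top, right, bottom] in pixels, round what is visible of it).
The state is a dict: "t": time; "joint_pos": joint angles; "dq": joint speeds; "effort": joint torques, N m; "eef_pos": TCP position; "eef_rot": TCP orientation; "force": force on the tool from outside, world axes, zero at the start; "ft_torque": the same for the moment, N m; "opening": finger opening in m.
Only numpy, scipy, OpenCV 4.12 (cv2) and the standard library are available. Lean on these libraries where they do the work, as an engineer would, in place of code of your own. Each camera call takes 0.05 s, during which the arm holds its last target.

## Working session

There is one attempt and no reset: what is moved stays moved. The work goes in short steps, Python scripts to look and compute and a tool call to move; the robot and the scene stay as the last step left them, time stands still between calls to the robot, and variables do not carry over. Pictures are saved under pics/ and viewed, and the job is handed in when it is done.

Besides the shell and the picture viewer there is one more tool, called after ">>>" by a JSON object that holds its "name" and its "arguments". move_arm: Moves the arm, as the interface text tells. Its arguments: {"type":"object","properties":{"moves":{"type":"array"},"fingers":{"type":"number"},"newtons":{"type":"number"}},"required":["moves"]}

```bash
mkdir -p pics; ls; python3 - <<'E'
from bench import env, optics
import cv2
s=env.observe(); print(s)
for n in ["side","top","wrist"]:
    im=optics.camera(n); cv2.imwrite(f"pics/{n}0.png",im)
    i=optics.camera_info(n); print(n,i)
E
```

```text
pics
{'t': 0.0, 'joint_pos': array([ 1.13002361e+00,  3.14239116e-01, -4.80581425e-02,  1.21020925e+00,
        1.86797691e-05,  1.57078956e+00]), 'dq': array([ 0.00029702, -0.00035231, -0.00050344, -0.00058318,  0.00099874,
        0.00074708]), 'effort': array([ 8.86297257e-04, -5.39595616e+01,  3.39744794e+01,  1.90849998e-02,
        2.15069908e-04,  3.00853844e-05]), 'eef_pos': array([0.255733  , 0.54213772, 0.2304359 ]), 'eef_rot': array([-0.87962833,  1.38754674,  0.87815118]), 'force': array([0.00631802, 0.75986441, 0.95555211]), 'ft_torque': array([ 0.01797292,  0.01410144, -0.00077958]), 'opening': 0.08524557961908803}
side {'camera_matrix': array([[495.58624773,   0.        , 323.22637195],
       [  0.        , 495.58624773, 204.49558747],
       [  0.        ,   0.        ,   1.        ]]), 'k1': -0.0856423655354442, 'rvec': array([ 2.27594428, -0.43213534,  0.18204527]), 'tvec': array([-0.49744744,  0.15678015,  1.58145687])}
top {'camera_matrix': array([[397.17920429,   0.        , 322.1043662 ],
       [  0.        , 397.17920429, 198.31826959],
       [  0.        ,   0.        ,   1.        ]]), 'k1': -0.03655784368846905, 'rvec': array([ 2.17180806, -2.18400285,  0.11505295]), 'tvec': array([-0.07929556,  0.51658773,  1.32971806])}
wrist {'camera_matrix': array([[286.02416702,   0.        , 321.94583217],
       [  0.        , 286.02416702, 199.92657351],
       [  0.        ,   0.        ,   1.        ]]), 'k1': -0.03707743845519042, 'rvec': array([-2.43857134, -1.54754978, -0.22419579]), 'tvec': array([-0.60005758, -0.03770854,  0.37865136])}
```

View pics/side0.png

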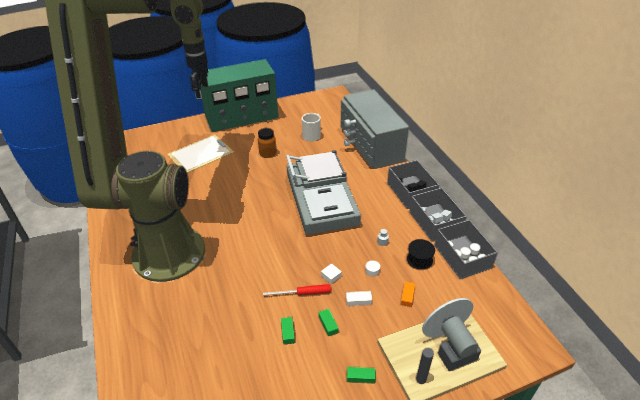

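View pics/top0.png

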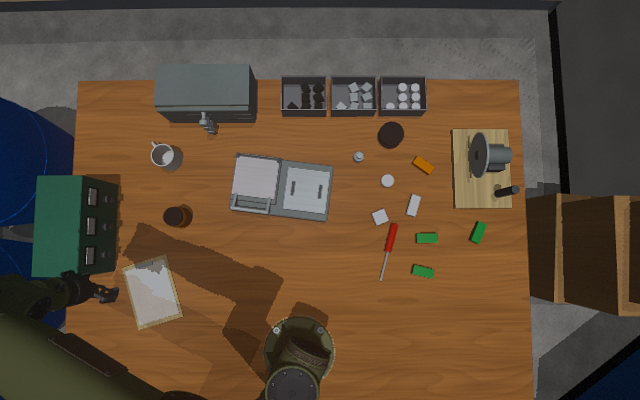

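View pics/wrist0.png

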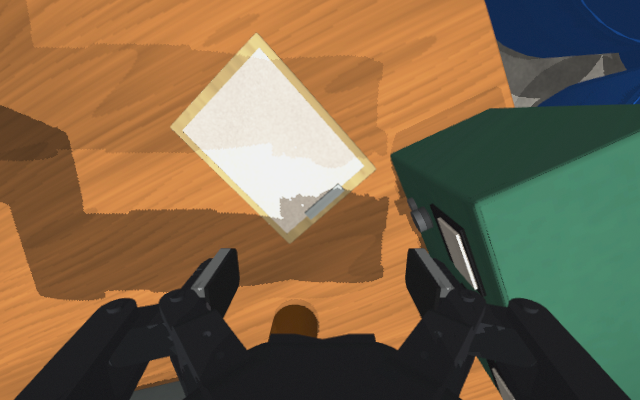

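The side view shows the whole bench. The white candidates in the top view are the square (380,216), the round puck (387,181) and an oblong at (413,205), which is at (359,298) in the side view. The oblong one fits bar_sample. The green and orange bars are look-alikes. I'll confirm in a crop and measure.

```bash
cat > h.py <<'E'
import numpy as np, cv2
from scipy.spatial.transform import Rotation as R
from scipy.optimize import least_squares
def proj(i,P):
    P=np.atleast_2d(np.asarray(P,float)); c=P@R.from_rotvec(i['rvec']).as_matrix().T+i['tvec']
    s=c[:,:2]/c[:,2:]; r2=(s**2).sum(1,keepdims=True); s=s*(1+i['k1']*r2)
    K=i['camera_matrix']; return s@np.diag([K[0,0],K[1,1]])+[K[0,2],K[1,2]]
def onz(i,uv,z):
    K=i['camera_matrix']; uv=np.atleast_2d(np.asarray(uv,float))
    d=(uv-[K[0,2],K[1,2]])/[K[0,0],K[1,1]]; s=d.copy()
    for _ in range(20): s=d/(1+i['k1']*(s**2).sum(1,keepdims=True))
    M=R.from_rotvec(i['rvec']).as_matrix(); o=-M.T@i['tvec']
    w=np.c_[s,np.ones(len(s))]@M
    return o+w*((z-o[2])/w[:,2:])
def white(im,box,thr=170,sat=40):
    x0,y0,x1,y1=box; c=im[y0:y1,x0:x1].astype(int)
    m=((c.min(2)>thr)&(c.max(2)-c.min(2)<sat)).astype(np.uint8)
    n,l,st,ce=cv2.connectedComponentsWithStats(m)
    return [(st[k],ce[k]+[x0,y0]) for k in range(1,n) if st[k][4]>15],m
E
python3 - <<'E'
import cv2,numpy as np
from h import *
a=cv2.imread('pics/top0.png');b=cv2.imread('pics/side0.png')
A=cv2.resize(a[140:290,220:440],None,fx=3.6,fy=3.6,interpolation=cv2.INTER_CUBIC)
B=cv2.resize(b[140:320,270:450],None,fx=3.3,fy=3.3,interpolation=cv2.INTER_CUBIC)
cv2.imwrite('pics/topc.png',A);cv2.imwrite('pics/sidec.png',B)
E
```

```text
(no output)
```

View pics/topc.png

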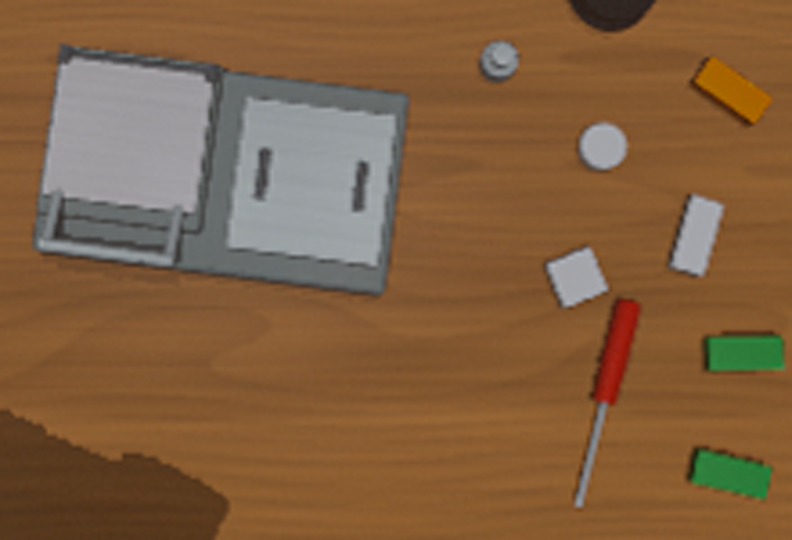

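View pics/sidec.png

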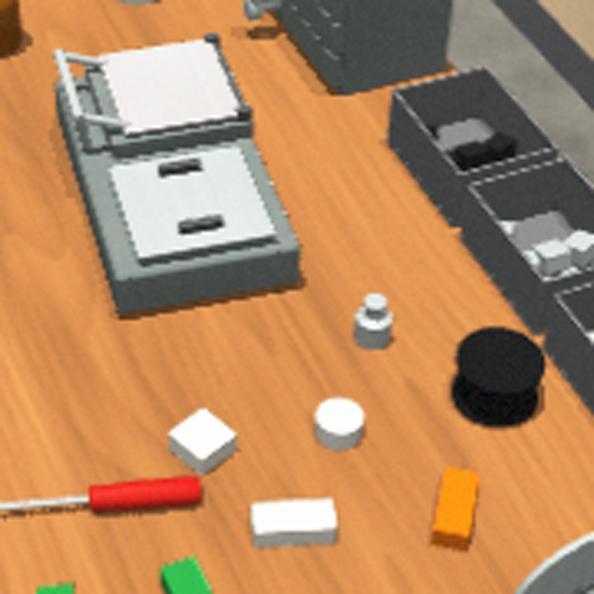

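The crop confirms it: the oblong white bar is at crop (697,235), separate from the square block (577,277) and the round puck (603,147). Now to measure it.

```bash
python3 - <<'E'
from h import *
from bench import optics
i=optics.camera_info('top'); si=optics.camera_info('side')
f=lambda p:(np.array(p,float)+.5)/3.6-.5+[220,140]
g=lambda p:(np.array(p,float)+.5)/3.3-.5+[270,140]
np.set_printoptions(precision=4,suppress=True)
def show(n,q):
    print(n,q.mean(0), [float(np.degrees(np.arctan2(*(q[(k+1)%4]-q[k])[[1,0]]))) for k in range(4)],[float(np.linalg.norm(q[(k+1)%4]-q[k])) for k in range(4)])
show('bar top',onz(i,f([(692,195),(723,205),(703,276),(670,266)]),.025))
show('plate top',onz(i,f([(246,97),(397,115),(379,267),(227,247)]),.075))
show('plate side',onz(si,g([(211,126),(277,240),(142,262),(108,154)][:4]),.075))
show('bar side',onz(si,g([(251,506),(334,500),(337,538),(255,546)]),.025))
show('casing',onz(i,f([(62,45),(409,95),(382,294),(35,250)]),.06))
print('stops',onz(i,f([(263,174),(360,186)]),.085), onz(si,g([(180,165),(201,222)]),.085))
print('flapbar ends',onz(i,f([(45,246),(178,260)]),.110), onz(si,g([(63,57),(87,123)]),.11))
im=cv2.imread('pics/top0.png')
c,m=white(im,(400,185,425,225),130,60); print(c)
for s,ce in c: print(onz(i,ce,.025))
im=cv2.imread('pics/side0.png')
c,m=white(im,(340,285,380,310),225,60); print(c)
for s,ce in c: print(onz(si,ce,.025))
E
```

```text
bar top [ 0.4915 -0.3938  0.025 ] [-108.26360733421808, 162.66850984123082, 72.77238121827317, -18.671296161676043] [0.031009753856877615, 0.07071632658481188, 0.03267282175845256, 0.0712995122338849]
plate top [ 0.5393 -0.0301  0.075 ] [-97.13629571102886, 172.86340689745646, 82.18877906513238, -7.009138735394458] [0.13972198092221225, 0.14070873833990136, 0.13942229189693983, 0.13906677057327302]
plate side [ 0.5355 -0.018   0.075 ] [-92.02712609873448, 171.52876550359073, 81.85010260179534, 1.3628689161979275] [0.18804219722919124, 0.135748486563682, 0.1668218569312592, 0.11730296886777977]
bar side [ 0.487  -0.4016  0.025 ] [-16.637108154755623, -111.661393283295, 164.98858877994684, 71.39198080093779] [0.07350098761523831, 0.04102143486825356, 0.0714131013810558, 0.04291519140276132]
casing [0.5516 0.054  0.06  ] [-98.58256954763162, 171.86585870129232, 82.47837611128989, -6.557087001496855] [0.32704552972776785, 0.18670490852793648, 0.3217484191728323, 0.19277710953912408]
stops [[ 0.5448  0.0143  0.085 ]
 [ 0.5335 -0.0736  0.085 ]] [[ 0.5435  0.0137  0.085 ]
 [ 0.5312 -0.0744  0.085 ]]
flapbar ends [[0.4786 0.2056 0.11  ]
 [0.4656 0.0878 0.11  ]] [[0.4808 0.2013 0.11  ]
 [0.4681 0.0843 0.11  ]]
[(array([  7,  10,  14,  21, 183], dtype=int32), array([413.1803, 204.9891]))]
[[ 0.4916 -0.3935  0.025 ]]
[(array([  7,   7,  25,  10, 206], dtype=int32), array([358.767 , 296.0777]))]
[[ 0.4896 -0.3955  0.025 ]]
```

```bash
cat >> h.py <<'E'
def downrot(zdeg):
    a=np.radians(zdeg); x=np.array([0,0,-1.]); z=np.array([np.cos(a),np.sin(a),0]); y=np.cross(z,x)
    return R.from_matrix(np.c_[x,y,z])
def rel(pos,zdeg,frm=None):
    from bench import env
    s=env.observe(); p,r=(s['eef_pos'],R.from_rotvec(s['eef_rot'])) if frm is None else frm
    best=None
    for q in (zdeg,zdeg+180):
        t=downrot(q); rv=(r.inv()*t).as_rotvec()
        if best is None or np.linalg.norm(rv)<np.linalg.norm(best): best=rv
    sh=r.inv().apply(np.array(pos)-p)
    print('shift',np.round(sh,4),'turn',np.round(best,3),'deg',round(float(np.degrees(np.linalg.norm(best))),1))
E
python3 - <<'E'
from h import *
from bench import env
s=env.observe(); print(R.from_rotvec(s['eef_rot']).as_matrix().round(3))
rel([.45,.12,.25],72.5); rel([.491,-.394,.15],72.5)
E
```

```text
[[-0.001 -0.904  0.427]
 [-0.001  0.427  0.904]
 [-1.     0.    -0.001]]
shift [-0.019  -0.3558 -0.2991] turn [-0.135 -0.001 -0.   ] deg 7.8
shift [ 0.0816 -0.6122 -0.7463] turn [-0.135 -0.001 -0.   ] deg 7.8
```

>>> {"name": "move_arm", "arguments": {"moves": [0, -0.007, -0.006, -0.013, 0, 0, -0.001, -0.027, -0.022, -0.027, 0, 0, -0.003, -0.053, -0.045, -0.04, 0, 0, -0.004, -0.082, -0.069, -0.054, 0, 0, -0.006, -0.11, -0.093, -0.067, 0, 0, -0.007, -0.139, -0.117, -0.081, 0, 0, -0.009, -0.167, -0.141, -0.094, 0, 0, -0.01, -0.196, -0.164, -0.108, 0, 0, -0.012, -0.224, -0.188, -0.121, 0, 0, -0.013, -0.253, -0.212, -0.135, 0, 0], "fingers": 1, "newtons": 40}}

```text
t: 0.98
eef_pos: [0.3945, 0.2407, 0.2445]
eef_rot: [-0.982, 1.338, 0.982]
force: [1.5, -0.3, -0.1]
opening: 0.0852
```

```bash
python3 - <<'E'
from h import *
from bench import env
s=env.observe(); print(s['t'],s['joint_pos'].round(3),s['eef_pos'])
rel([.45,-.1,.22],72.5); rel([.491,-.394,.14],72.5)
E
```

```text
0.9833 [ 0.548  0.048 -0.339  1.183 -0.     0.852] [0.39447713 0.24073652 0.24450828]
shift [ 0.0245 -0.1551 -0.3084] turn [0.001 0.    0.   ] deg 0.1
shift [ 0.1045 -0.2822 -0.5767] turn [0.001 0.    0.   ] deg 0.1
```

>>> {"name": "move_arm", "arguments": {"moves": [0.005, -0.014, -0.029, 0, 0, 0, 0.011, -0.031, -0.063, 0, 0, 0, 0.018, -0.048, -0.098, 0, 0, 0, 0.024, -0.065, -0.133, 0, 0, 0, 0.03, -0.082, -0.167, 0, 0, 0, 0.037, -0.099, -0.202, 0, 0, 0, 0.043, -0.116, -0.236, 0, 0, 0, 0.049, -0.133, -0.271, 0, 0, 0, 0.055, -0.15, -0.306, 0, 0, 0, 0.062, -0.167, -0.34, 0, 0, 0]}}

```text
t: 1.82
eef_pos: [0.4506, -0.134, 0.1823]
eef_rot: [-0.981, 1.338, 0.981]
force: [1.7, -0.2, -0.3]
opening: 0.0854
```

```bash
python3 - <<'E'
from h import *
from bench import env
s=env.observe(); print(s['t'],s['joint_pos'].round(3),s['eef_pos'])
rel([.491,-.394,.15],72.5)
E
```

```text
1.8167 [-0.289  0.098 -0.43   1.042 -0.     0.017] [ 0.45056499 -0.13395597  0.18225535]
shift [ 0.0324 -0.1168 -0.2358] turn [-0.    -0.     0.001] deg 0.0
```

>>> {"name": "move_arm", "arguments": {"moves": [0.004, -0.015, -0.031, 0, 0, 0, 0.009, -0.031, -0.063, 0, 0, 0, 0.013, -0.048, -0.097, 0, 0, 0, 0.018, -0.064, -0.13, 0, 0, 0, 0.022, -0.079, -0.16, 0, 0, 0, 0.026, -0.093, -0.188, 0, 0, 0, 0.029, -0.105, -0.212, 0, 0, 0, 0.031, -0.112, -0.226, 0, 0, 0, 0.032, -0.117, -0.236, 0, 0, 0, 0.032, -0.117, -0.236, 0, 0, 0]}}

```text
t: 2.65
eef_pos: [0.4912, -0.3937, 0.1497]
eef_rot: [-0.98, 1.34, 0.98]
force: [0.5, 1.4, 1.0]
opening: 0.0853
```

```bash
python3 - <<'E'
from h import *
from bench import env,optics
s=env.observe(); print(s['t'],s['joint_pos'].round(3),s['eef_pos'])
i=optics.camera_info('wrist'); im=optics.camera('wrist'); cv2.imwrite('pics/w1.png',im)
c=[(x,y) for x in(-.036,.036) for y in (-.016,.016)]
a=np.radians(-17.5)
print(proj(i,[[.491+x*np.cos(a)-y*np.sin(a),-.394+x*np.sin(a)+y*np.cos(a),.025] for x,y in c]))
print(i['rvec'],i['tvec'])
np.save('w1.npy',np.r_[i['rvec'],i['tvec']])
E
```

```text
2.65 [-6.750e-01  4.100e-01 -9.900e-02  1.062e+00 -1.000e-03 -3.680e-01] [ 0.49116171 -0.39368006  0.1496773 ]
[[303.60272743 155.52182822]
 [337.9320037  155.47665362]
 [304.99803118 227.45192317]
 [336.88982791 227.41681345]]
[-2.33807752 -1.71207674 -0.24889357] [ 0.22631012 -0.57671758  0.13320432]
```

View pics/w1.png

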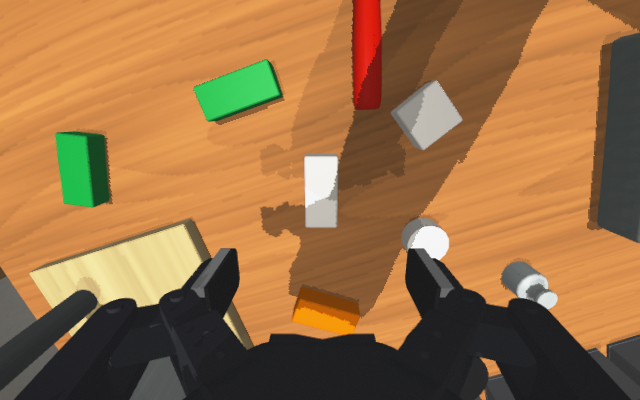

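The bar lies at cols 305–338, rows 155–228, within about 1 px of the prediction. I'm narrowing the fingers to clear the puck (426,240) and the square block (427,115) on the way down.

>>> {"name": "move_arm", "arguments": {"moves": [0.005, 0, 0, 0, 0, 0, 0.02, 0, 0, 0, 0, 0, 0.043, 0, 0, 0, 0, 0, 0.068, 0, 0, 0, 0, 0, 0.093, 0, 0, 0, 0, 0, 0.115, 0, 0, 0, 0, 0, 0.131, 0, 0, 0, 0, 0, 0.141, 0, 0, 0, 0, 0, 0.145, 0, 0, 0, 0, 0, 0.145, 0, 0, 0, 0, 0], "fingers": 0.3}}

```text
t: 3.53
eef_pos: [0.4914, -0.3907, 0.0048]
eef_rot: [-0.981, 1.338, 0.983]
force: [0.3, -0.4, 0.1]
opening: 0.0553
```

>>> {"name": "move_arm", "arguments": {"moves": [0, 0, 0, 0, 0, 0, 0, 0, 0, 0, 0, 0, 0, 0, 0, 0, 0, 0, 0, 0, 0, 0, 0, 0, 0, 0, 0, 0, 0, 0, 0, 0, 0, 0, 0, 0, 0, 0, 0, 0, 0, 0, 0, 0, 0, 0, 0, 0, 0, 0, 0, 0, 0, 0, 0, 0, 0, 0, 0, 0], "fingers": -1, "newtons": 40}}

```text
t: 4.37
eef_pos: [0.4929, -0.3926, 0.007]
eef_rot: [-0.983, 1.338, 0.979]
force: [-0.3, 0.7, 7.1]
opening: 0.031
```

```bash
python3 - <<'E'
from h import *
from bench import env,optics
s=env.observe(); print(s['t'],s['eef_pos'],s['opening'],s['force'])
im=optics.camera('wrist'); cv2.imwrite('pics/w2.png',im)
E
```

```text
4.3667 [ 0.49285612 -0.3926411   0.0069839 ] 0.03102258121966519 [-0.33172427  0.70842709  7.08270413]
```

View pics/w2.png

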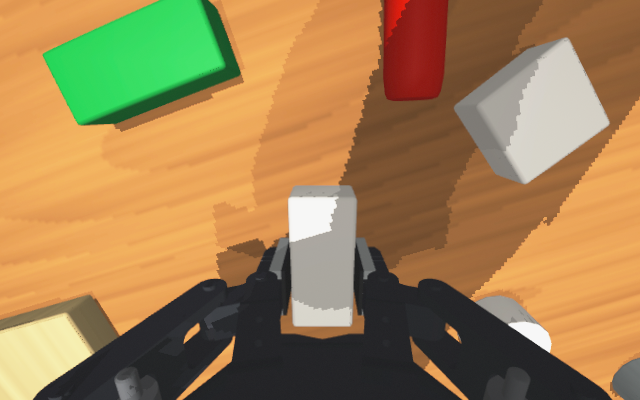

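```bash
python3 - <<'E'
from h import *
from bench import env
rel([.5385,-.03,.16],-7.2);
E
```

```text
shift [-0.1535  0.0652  0.3594] turn [1.391e+00 1.000e-03 3.000e-03] deg 79.7
```

>>> {"name": "move_arm", "arguments": {"moves": [-0.006, 0, 0, 0, 0, 0, -0.025, 0, 0, 0, 0, 0, -0.05, 0, 0, 0, 0, 0, -0.08, 0.003, 0.015, 0.07, 0, 0, -0.11, 0.007, 0.04, 0.17, 0, 0, -0.13, 0.013, 0.072, 0.28, 0, 0, -0.145, 0.02, 0.107, 0.39, 0, 0, -0.152, 0.026, 0.143, 0.5, 0, 0, -0.153, 0.033, 0.179, 0.61, 0, 0, -0.153, 0.039, 0.215, 0.72, 0, 0]}}

```text
t: 5.25
eef_pos: [0.5196, -0.1737, 0.1598]
eef_rot: [-0.423, 1.527, 0.421]
force: [0.9, 0.3, -1.6]
opening: 0.031
```

```bash
python3 - <<'E'
from h import *
from bench import env
s=env.observe(); print(s['t'],s['joint_pos'].round(3),s['eef_pos'])
rel([.5385,-.03,.16],-7.2);
E
```

```text
5.25 [-0.323  0.254 -0.293  1.021  0.     0.709] [ 0.51961524 -0.17367074  0.15983052]
shift [-0.0002  0.1136  0.0899] turn [0.665 0.002 0.001] deg 38.1
```

>>> {"name": "move_arm", "arguments": {"moves": [0, 0.016, 0.013, 0.093, 0, 0, 0, 0.032, 0.025, 0.186, 0, 0, 0, 0.048, 0.038, 0.28, 0, 0, 0, 0.064, 0.05, 0.372, 0, 0, 0, 0.08, 0.063, 0.466, 0, 0, 0, 0.093, 0.074, 0.545, 0, 0, 0, 0.105, 0.083, 0.612, 0, 0, 0, 0.111, 0.088, 0.652, 0, 0, 0, 0.1136, 0.09, 0.665, 0, 0, 0, 0.1136, 0.09, 0.665, 0, 0]}}

```text
t: 6.08
eef_pos: [0.5373, -0.0307, 0.1585]
eef_rot: [0.093, 1.569, -0.093]
force: [0.0, -0.1, 0.5]
opening: 0.0309
```

```bash
python3 - <<'E'
from h import *
from bench import env,optics
s=env.observe(); print(s['t'],s['eef_pos'],s['opening'],s['force'],s['joint_pos'])
i=optics.camera_info('wrist');im=optics.camera('wrist'); cv2.imwrite('pics/w3.png',im)
rel([.5385,-.03,.16],-7.2)
r=R.from_rotvec(s['eef_rot'])
def box(tc,hy,hz): 
    return s['eef_pos']+r.apply([[tc,y,z] for y in(-hy,hy) for z in(-hz,hz)])
# expected stops & plate in view
a=np.radians(-7.2);ex=np.array([np.cos(a),np.sin(a),0]);ey=np.array([-np.sin(a),np.cos(a),0])
P=np.array([.5385,-.03,.075])
print('plate corners',proj(i,[P+x*ex+y*ey for x,y in((.07,.07),(.07,-.07),(-.07,-.07),(-.07,.07))]).round(1).tolist())
S=[P+[0,0,.01]+x*ex+y*ey for y in (.04,.05,-.04,-.05) for x in(-.0225,.0225)]
print('stops',proj(i,S).round(1).tolist())
for tc in (-.025,-.020,-.015,-.01):
  print(tc,proj(i,box(tc,.036,.016)).round(1).tolist())
H=P+ex*0
import pickle; pickle.dump((i,s),open('w3.pkl','wb'))
E
```

```text
6.0833 [ 0.53730076 -0.03069171  0.15852964] 0.030868148257402472 [ 0.01382103 -0.12400206  0.48743663] [-5.70543793e-02  2.39298798e-01 -3.15890394e-01  1.01560100e+00
 -9.18321984e-06  1.63227710e+00]
shift [-0.0015  0.0014  0.0011] turn [ 0.007 -0.     0.   ] deg 0.4
plate corners [[414.9, 119.4], [399.4, 280.1], [244.5, 279.1], [231.9, 117.9]]
stops [[293.5, 159.3], [352.9, 159.7], [293.2, 145.9], [353.4, 146.4], [295.4, 254.8], [349.2, 255.2], [295.7, 265.5], [348.8, 265.8]]
-0.025 [[289.5, 340.2], [352.7, 340.2], [283.9, 204.8], [358.2, 204.8]]
-0.02 [[290.5, 333.1], [351.7, 333.1], [285.3, 201.4], [356.9, 201.5]]
-0.015 [[291.5, 326.4], [350.8, 326.4], [286.7, 198.3], [355.6, 198.4]]
-0.01 [[292.4, 320.1], [349.9, 320.1], [287.9, 195.4], [354.4, 195.4]]
```

View pics/w3.png

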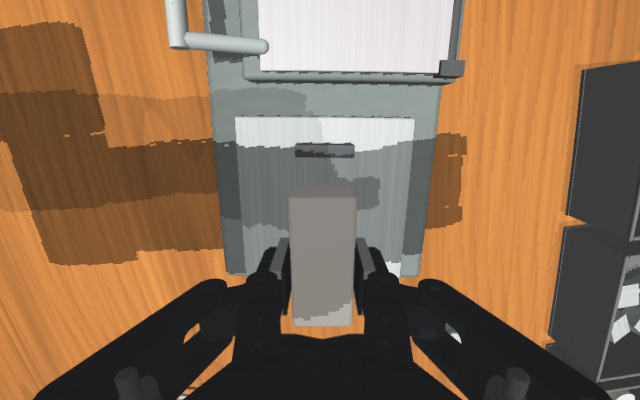

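```bash
python3 - <<'E'
from h import *
im=cv2.imread('pics/w3.png')
cv2.imwrite('pics/w3c.png',cv2.resize(im[130:340,220:430],None,fx=2.8,fy=2.8,interpolation=cv2.INTER_CUBIC))
g=im.mean(2); print(g[180:212,310:335].mean(1).round(0)); print(g[292:336,315:340].mean(1).round(0))
print(im[182:212:2,320])
E
```

```text
[108. 108. 108. 108. 108. 109. 110. 110. 110. 110. 111. 111. 111. 111.
 111. 111. 114. 122. 130. 133. 134. 135. 135. 135. 135. 135. 135. 135.
 135. 135. 135. 135.]
[134. 134. 134. 133. 133. 134. 133. 134. 133. 134. 133. 133. 133. 133.
 133. 133. 134. 134. 135. 142. 151. 151. 151. 156. 169. 172. 172. 172.
 172. 172. 172. 172. 172. 167. 152. 140. 139. 139. 139. 139. 139. 139.
 139. 136.]
[[107 108 104]
 [107 108 104]
 [106 110 113]
 [105 111 113]
 [106 111 114]
 [106 111 114]
 [107 112 113]
 [109 115 117]
 [125 131 133]
 [128 135 138]
 [129 135 139]
 [130 135 139]
 [129 135 139]
 [130 135 140]
 [130 135 139]]
```

View pics/w3c.png

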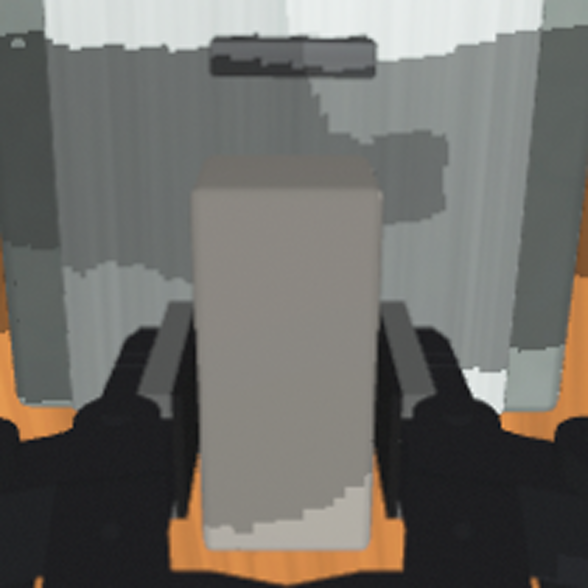

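The flap bar end shows at top left (265,46). The left stop is at (295–354, 143–157), close to prediction, and the bar sits in the fingers at cols 290–355, rows 197–326. Grasp reckoning and the picture agree that the bar centre is about 1.6 mm towards tool +y.

>>> {"name": "move_arm", "arguments": {"moves": [0.004, 0, 0.001, 0.003, 0, 0, 0.014, 0, 0.0016, 0.007, 0, 0, 0.026, 0, 0.0016, 0.007, 0, 0, 0.038, 0, 0.0016, 0.007, 0, 0, 0.049, 0, 0.0016, 0.007, 0, 0, 0.058, 0, 0.0016, 0.007, 0, 0, 0.065, 0, 0.0016, 0.007, 0, 0, 0.07, 0, 0.0016, 0.007, 0, 0, 0.0725, 0, 0.0016, 0.007, 0, 0, 0.0725, 0, 0.0016, 0.007, 0, 0]}}

```text
t: 6.97
eef_pos: [0.5387, -0.0315, 0.0853]
eef_rot: [0.1, 1.569, -0.1]
force: [0.2, -0.5, -0.5]
opening: 0.0312
```

```bash
python3 - <<'E'
from h import *
from bench import env,optics
s=env.observe(); print(s['t'],s['eef_pos'],s['force'])
im=optics.camera('wrist'); sd=optics.camera('side')
A=cv2.resize(im[100:340,200:440],None,fx=1.6,fy=1.6,interpolation=cv2.INTER_CUBIC)
B=cv2.resize(sd[140:236,280:376],(384,384),interpolation=cv2.INTER_CUBIC)
cv2.imwrite('pics/w4.png',np.hstack([A,B])); cv2.imwrite('pics/w4full.png',im)
E
```

```text
6.9667 [ 0.53872402 -0.0314741   0.08529574] [ 0.19203212 -0.53691014 -0.54529479]
```

View pics/w4.png

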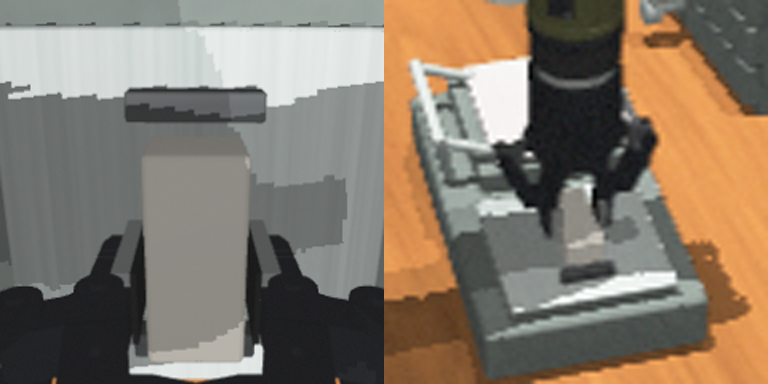

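The +y gap measures about 4.2–4.9 mm against an ideal 4, and the bar and stop centres agree at crop col 195. Lowering gently.

>>> {"name": "move_arm", "arguments": {"moves": [0.0005, 0, 0, 0, 0, 0, 0.001, 0, 0, 0, 0, 0, 0.0015, 0, 0, 0, 0, 0, 0.002, 0, 0, 0, 0, 0, 0.0023, 0, 0, 0, 0, 0, 0.0026, 0, 0, 0, 0, 0, 0.0028, 0, 0, 0, 0, 0, 0.003, 0, 0, 0, 0, 0, 0.003, 0, 0, 0, 0, 0, 0.003, 0, 0, 0, 0, 0]}}

```text
t: 7.9
eef_pos: [0.5389, -0.0314, 0.0828]
eef_rot: [0.1, 1.569, -0.1]
force: [-0.1, 0.0, -0.4]
opening: 0.0311
```

>>> {"name": "move_arm", "arguments": {"moves": [0.0003, 0, 0, 0, 0, 0, 0.0006, 0, 0, 0, 0, 0, 0.0009, 0, 0, 0, 0, 0, 0.0012, 0, 0, 0, 0, 0, 0.0014, 0, 0, 0, 0, 0, 0.0016, 0, 0, 0, 0, 0, 0.0018, 0, 0, 0, 0, 0, 0.0018, 0, 0, 0, 0, 0, 0.0018, 0, 0, 0, 0, 0, 0.0018, 0, 0, 0, 0, 0]}}

```text
t: 8.73
eef_pos: [0.539, -0.0314, 0.0819]
eef_rot: [0.1, 1.568, -0.1]
force: [-3.4, 0.0, 8.6]
opening: 0.0312
```

Contact at 8.6 N. Releasing.

>>> {"name": "move_arm", "arguments": {"moves": [-0.0007, 0, 0, 0, 0, 0, -0.0007, 0, 0, 0, 0, 0, -0.0007, 0, 0, 0, 0, 0, -0.0007, 0, 0, 0, 0, 0, -0.0007, 0, 0, 0, 0, 0, -0.0007, 0, 0, 0, 0, 0, -0.0007, 0, 0, 0, 0, 0, -0.0007, 0, 0, 0, 0, 0, -0.0007, 0, 0, 0, 0, 0, -0.0007, 0, 0, 0, 0, 0], "fingers": 0.4}}

```text
t: 9.57
eef_pos: [0.539, -0.0314, 0.0817]
eef_rot: [0.1, 1.569, -0.1]
force: [0.6, -0.0, -0.5]
opening: 0.0598
```

>>> {"name": "move_arm", "arguments": {"moves": [-0.004, 0, 0, 0, 0, 0, -0.014, 0, 0, 0, 0, 0, -0.03, 0, 0, 0, 0, 0, -0.05, 0, 0, 0, 0, 0, -0.072, 0, 0, 0, 0, 0, -0.092, 0, 0, 0, 0, 0, -0.108, 0, 0, 0, 0, 0, -0.116, 0, 0, 0, 0, 0, -0.12, 0, 0, 0, 0, 0, -0.12, 0, 0, 0, 0, 0]}}

```text
t: 10.4
eef_pos: [0.5395, -0.0315, 0.2027]
eef_rot: [0.1, 1.567, -0.1]
force: [0.3, 0.7, -0.5]
opening: 0.06
```

```bash
python3 - <<'E'
from h import *
from bench import env,optics
s=env.observe(); print(s['t'],s['eef_pos'],s['force'],s['opening'])
i=optics.camera_info('wrist');im=optics.camera('wrist'); cv2.imwrite('pics/w5.png',im)
def tow(o): 
    a=np.radians(-7.2);ex=np.array([np.cos(a),np.sin(a),0]);ey=np.array([-np.sin(a),np.cos(a),0])
    return [np.array([.539,-.0295,.075])+o[0]*ex+o[1]*ey+[0,0,o[2]]]
print('bar',[proj(i,tow((x,y,.025)))[0].round(1).tolist() for x,y in((-.016,.036),(.016,.036),(.016,-.036),(-.016,-.036))])
rel([.473,.145,.20],-7.2)
E
```

```text
10.4 [ 0.53946779 -0.03146864  0.20265798] [ 0.28175026  0.70169962 -0.54427873] 0.059993376624842706
bar [[301.7, 157.9], [339.0, 157.8], [337.8, 235.4], [303.3, 235.5]]
shift [ 0.0016  0.1667 -0.0877] turn [-0.001  0.    -0.   ] deg 0.1
```

View pics/w5.png

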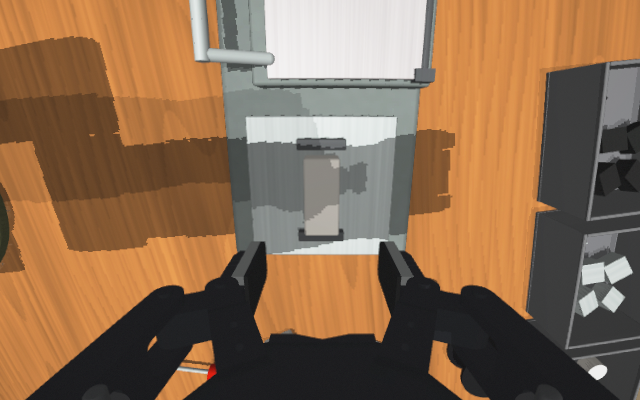

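```bash
python3 - <<'E'
from h import *
im=cv2.imread('pics/w5.png')
cv2.imwrite('pics/w5c.png',cv2.resize(im[105:255,240:405],None,fx=4,fy=4,interpolation=cv2.INTER_CUBIC)[:600])
E
```

```text
(no output)
```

View pics/w5c.png

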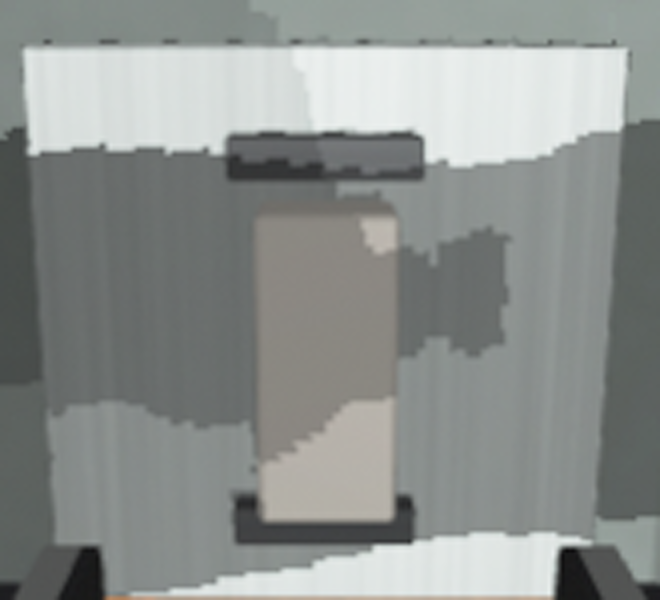

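```bash
python3 - <<'E'
from h import *
from bench import optics
i=optics.camera_info('wrist')
f=lambda p:(np.array(p,float)+.5)/4-.5+[240,105]
a=np.radians(-7.2);ex=np.array([np.cos(a),np.sin(a),0]);ey=np.array([-np.sin(a),np.cos(a),0])
for n,z,p in [('bar',.1,[(256,213),(398,213),(395,521),(262,521)]),('stops',.085,[(228,133),(424,133),(412,543),(236,543)]),('plate',.075,[(25,46),(628,46)])]:
    q=onz(i,f(p),z); m=q.mean(0); print(n,m.round(4),'sc x,y',round(float(m@ex),4),round(float(m@ey),4),(q@ey).round(4),(q@ex).round(4))
# flap bar end region
im=cv2.imread('pics/w5.png'); cv2.imwrite('pics/w5d.png',cv2.resize(im[0:100,180:330],None,fx=4,fy=4))
E
```

```text
bar [ 0.5394 -0.029   0.1   ] sc x,y 0.5388 0.0388 [0.0744 0.0744 0.0032 0.0033] [0.5235 0.5538 0.5543 0.5235]
stops [ 0.5389 -0.0273  0.085 ] sc x,y 0.5381 0.0404 [ 0.0901  0.09   -0.0092 -0.0092] [0.5166 0.5602 0.5595 0.5161]
plate [0.5479 0.0405 0.075 ] sc x,y 0.5385 0.1088 [0.1089 0.1088] [0.4701 0.6069]
```

>>> {"name": "move_arm", "arguments": {"moves": [0, 0.008, -0.004, 0, 0, 0, 0, 0.026, -0.014, 0, 0, 0, 0, 0.05, -0.027, 0, 0, 0, 0, 0.076, -0.04, 0, 0, 0, 0, 0.102, -0.054, 0, 0, 0, 0, 0.126, -0.067, 0, 0, 0, 0, 0.145, -0.077, 0, 0, 0, 0, 0.158, -0.084, 0, 0, 0, 0, 0.167, -0.088, 0, 0, 0, 0, 0.167, -0.088, 0, 0, 0], "fingers": -0.18}}

```text
t: 11.28
eef_pos: [0.4715, 0.1469, 0.2009]
eef_rot: [0.098, 1.57, -0.098]
force: [-0.2, -0.3, 0.1]
opening: 0.035
```

```bash
python3 - <<'E'
from h import *
from bench import env,optics
s=env.observe(); print(s['t'],s['eef_pos'],s['force'],s['opening'],s['joint_pos'].round(3))
i=optics.camera_info('wrist');im=optics.camera('wrist'); cv2.imwrite('pics/w6.png',im)
a=np.radians(-7.2);ex=np.array([np.cos(a),np.sin(a),0]);ey=np.array([-np.sin(a),np.cos(a),0])
P=np.array([.473,.145,.110]);print(proj(i,[P+ey*.06,P,P-ey*.06]))
E
```

```text
11.2833 [0.47154487 0.14690438 0.20085497] [-0.2342387  -0.28317904  0.09224462] 0.034959733470689675 [ 3.020e-01  1.320e-01 -3.470e-01  1.093e+00  1.000e-03  1.997e+00]
[[323.82918594 134.43951865]
 [323.55939421 206.07542633]
 [323.31873872 268.32626481]]
```

View pics/w6.png

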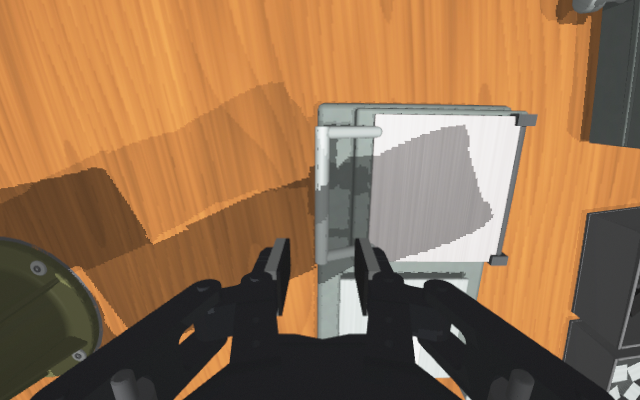

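The flap bar runs vertically at cols 316–328, rows 126–265. The tool is aligned to within a millimetre and can go straight down.

>>> {"name": "move_arm", "arguments": {"moves": [0.005, 0.001, 0, 0, 0, 0, 0.018, 0.002, 0, 0, 0, 0, 0.036, 0.003, 0, 0, 0, 0, 0.055, 0.003, 0, 0, 0, 0, 0.072, 0.003, 0, 0, 0, 0, 0.087, 0.003, 0, 0, 0, 0, 0.098, 0.003, 0, 0, 0, 0, 0.104, 0.003, 0, 0, 0, 0, 0.107, 0.003, 0, 0, 0, 0, 0.107, 0.003, 0, 0, 0, 0]}}

```text
t: 12.17
eef_pos: [0.473, 0.1477, 0.0941]
eef_rot: [0.1, 1.569, -0.101]
force: [-0.1, 0.9, 0.1]
opening: 0.0349
```

```bash
python3 - <<'E'
from h import *
from bench import env,optics
s=env.observe(); print(s['t'],s['eef_pos'],s['force'],s['opening'])
im=optics.camera('wrist'); sd=optics.camera('side')
A=cv2.resize(im[80:330,200:450],(400,400),interpolation=cv2.INTER_CUBIC)
B=cv2.resize(sd[130:230,270:370],(400,400),interpolation=cv2.INTER_CUBIC)
cv2.imwrite('pics/w7.png',np.hstack([A,B]))
E
```

```text
12.1667 [0.47301234 0.14765333 0.0940689 ] [-0.12606496  0.90531164  0.10808061] 0.03491087448099257
```

View pics/w7.png

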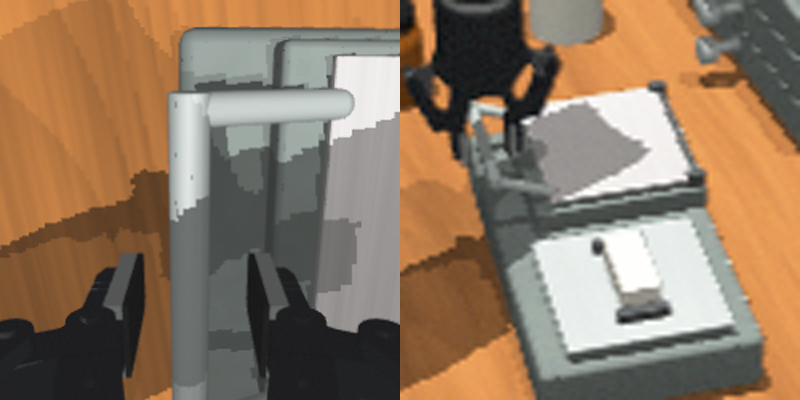

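The bar is between the pads and the sample lies between the stops. Closing.

>>> {"name": "move_arm", "arguments": {"moves": [0, 0, 0, 0, 0, 0, 0, 0, 0, 0, 0, 0, 0, 0, 0, 0, 0, 0, 0, 0, 0, 0, 0, 0, 0, 0, 0, 0, 0, 0, 0, 0, 0, 0, 0, 0, 0, 0, 0, 0, 0, 0, 0, 0, 0, 0, 0, 0, 0, 0, 0, 0, 0, 0, 0, 0, 0, 0, 0, 0], "fingers": -1, "newtons": 50}}

```text
t: 13.1
eef_pos: [0.4712, 0.1488, 0.0948]
eef_rot: [0.1, 1.572, -0.099]
force: [-5.7, 1.6, 4.0]
opening: 0.0097
```

```bash
python3 - <<'E'
from h import *
from bench import env
s=env.observe(); print(s['t'],s['eef_pos'],s['force'],s['opening'])
for d in range(0,65,4):
    t=np.radians(d); x=-.175*np.cos(t)+.022*np.sin(t)+.175; z=.175*np.sin(t)+.022*np.cos(t)-.022
    print(d,'tool x',round(-z,4),'tool z',round(x,4))
r=R.from_rotvec(s['eef_rot']).as_matrix(); print(r.round(3))
E
```

```text
13.1 [0.47121585 0.14875794 0.09484112] [-5.70467925  1.55153089  3.95950321] 0.009731428852789784
0 tool x -0.0 tool z 0.0
4 tool x -0.0122 tool z 0.002
8 tool x -0.0241 tool z 0.0048
12 tool x -0.0359 tool z 0.0084
16 tool x -0.0474 tool z 0.0128
20 tool x -0.0585 tool z 0.0181
24 tool x -0.0693 tool z 0.0241
28 tool x -0.0796 tool z 0.0308
32 tool x -0.0894 tool z 0.0382
36 tool x -0.0987 tool z 0.0464
40 tool x -0.1073 tool z 0.0551
44 tool x -0.1154 tool z 0.0644
48 tool x -0.1228 tool z 0.0743
52 tool x -0.1294 tool z 0.0846
56 tool x -0.1354 tool z 0.0954
60 tool x -0.1406 tool z 0.1066
64 tool x -0.1449 tool z 0.1181
[[-0.003  0.126  0.992]
 [ 0.001  0.992 -0.126]
 [-1.     0.001 -0.003]]
```

>>> {"name": "move_arm", "arguments": {"moves": [-0.003, 0, -0.001, 0, 0, 0, -0.008, 0, 0, 0, 0, 0, -0.015, 0, 0.001, 0, 0, 0, -0.022, 0, 0.003, 0, 0, 0, -0.03, 0, 0.005, 0, 0, 0, -0.037, 0, 0.007, 0, 0, 0, -0.044, 0, 0.01, 0, 0, 0, -0.051, 0, 0.013, 0, 0, 0, -0.056, 0, 0.0155, 0, 0, 0, -0.0585, 0, 0.0165, 0, 0, 0]}}

```text
t: 13.93
eef_pos: [0.4881, 0.1465, 0.154]
eef_rot: [0.1, 1.572, -0.099]
force: [-6.9, 2.7, -1.0]
opening: 0.01
```

```bash
python3 - <<'E'
from h import *
from bench import env,optics
s=env.observe(); print(s['t'],s['eef_pos'],s['force'],s['opening'])
sd=optics.camera('side');cv2.imwrite('pics/s8.png',cv2.resize(sd[110:230,250:390],None,fx=4,fy=4,interpolation=cv2.INTER_CUBIC))
E
```

```text
13.9333 [0.4881221  0.14649511 0.15400988] [-6.86866992  2.73541447 -0.97391835] 0.009993733669160782
```

View pics/s8.png

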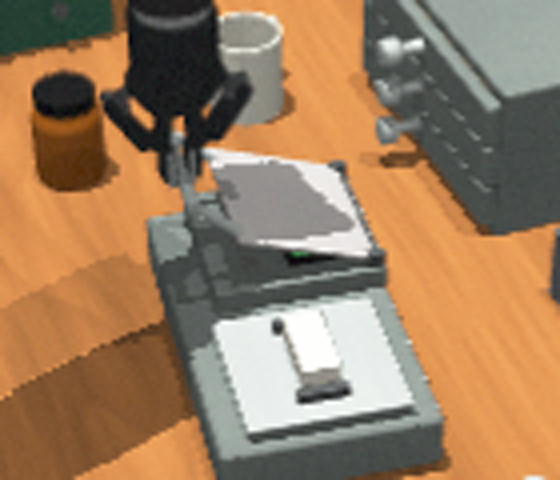

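>>> {"name": "move_arm", "arguments": {"moves": [-0.003, 0, 0, 0, 0, 0, -0.008, 0, 0.003, 0, 0, 0, -0.014, 0, 0.0065, 0, 0, 0, -0.02, 0, 0.0105, 0, 0, 0, -0.026, 0, 0.015, 0, 0, 0, -0.032, 0, 0.0195, 0, 0, 0, -0.038, 0, 0.0245, 0, 0, 0, -0.043, 0, 0.0295, 0, 0, 0, -0.047, 0, 0.0335, 0, 0, 0, -0.0488, 0, 0.0355, 0, 0, 0]}}

```text
t: 14.82
eef_pos: [0.5226, 0.142, 0.2036]
eef_rot: [0.1, 1.573, -0.099]
force: [-15.1, 2.1, 8.2]
opening: 0.0099
```

```bash
python3 - <<'E'
from h import *
from bench import env
s=env.observe(); print(s['t'],s['eef_pos'],s['force'],s['opening'])
d=s['eef_pos']-[.47121585,.14875794,.09484112]; a=np.radians(-7.2);ex=np.array([np.cos(a),np.sin(a),0])
v=np.array([-.175+d@ex,.022+d[2]]); print(d@ex,d[2],'r',np.linalg.norm(v),np.hypot(.175,.022),'ang',np.degrees(np.arctan2(.022,.175)*-1+np.arctan2(v[1],-v[0])))
E
```

```text
14.8167 [0.52256963 0.14200139 0.20361954] [-15.13695204   2.08114191   8.23575897] 0.00992353100392406
0.05179565694239774 0.1087784224458958 r 0.17967277458116054 0.1763774361986249 ang 39.542815865559476
```

>>> {"name": "move_arm", "arguments": {"moves": [-0.003, 0, -0.0005, 0, 0, 0, -0.0075, 0, 0.003, 0, 0, 0, -0.0125, 0, 0.0095, 0, 0, 0, -0.016, 0, 0.0145, 0, 0, 0, -0.02, 0, 0.02, 0, 0, 0, -0.0235, 0, 0.0255, 0, 0, 0, -0.0265, 0, 0.031, 0, 0, 0, -0.0295, 0, 0.0365, 0, 0, 0, -0.032, 0, 0.0415, 0, 0, 0, -0.0335, 0, 0.0445, 0, 0, 0]}}

```text
t: 15.65
eef_pos: [0.5687, 0.136, 0.2381]
eef_rot: [0.1, 1.569, -0.099]
force: [-10.5, 0.9, 11.1]
opening: 0.01
```

```bash
python3 - <<'E'
from h import *
from bench import env,optics
s=env.observe(); print(s['t'],s['eef_pos'],s['force'],s['opening'])
a=np.radians(-7.2);ex=np.array([np.cos(a),np.sin(a),0])
p0=np.array([.47121585,.14875794,.09484112])
pts=np.array([[.4712,.1488,.0948],[.4881,.1465,.154],[.5226,.142,.2036],s['eef_pos']])-p0
q=np.c_[pts@ex,pts[:,2]]; print(q.round(4))
f=least_squares(lambda u:np.hypot(*(q-u[:2]).T)-u[2],[.175,-.022,.176]);print(f.x,f.fun)
for h in ([.175,-.022],f.x[:2]):
    w=q-h; print(np.degrees(np.arctan2(w[:,1],-w[:,0])-np.arctan2(w[0,1],-w[0,0])),np.hypot(*w.T))
for n in('side','wrist','top'): cv2.imwrite(f'pics/{n}9.png',optics.camera(n))
sd=cv2.imread('pics/side9.png');cv2.imwrite('pics/s9.png',cv2.resize(sd[90:230,240:390],None,fx=4,fy=4,interpolation=cv2.INTER_CUBIC))
E
```

```text
15.65 [0.56866537 0.13597443 0.23812572] [-10.50488626   0.87268525  11.05756973] 0.010032008063694966
[[-0.     -0.    ]
 [ 0.017   0.0592]
 [ 0.0518  0.1088]
 [ 0.0983  0.1433]]
[ 0.18437247 -0.02114632  0.18560056] [-3.20460355e-06  9.47382706e-06 -9.78425038e-06  3.51502696e-06]
[ 0.         20.04173183 39.55968086 57.95046463] [0.17639315 0.1775951  0.17963777 0.18222089]
[ 0.         19.10668938 37.8938838  55.83580847] [0.18559736 0.18561004 0.18559078 0.18560408]
```

View pics/s9.png

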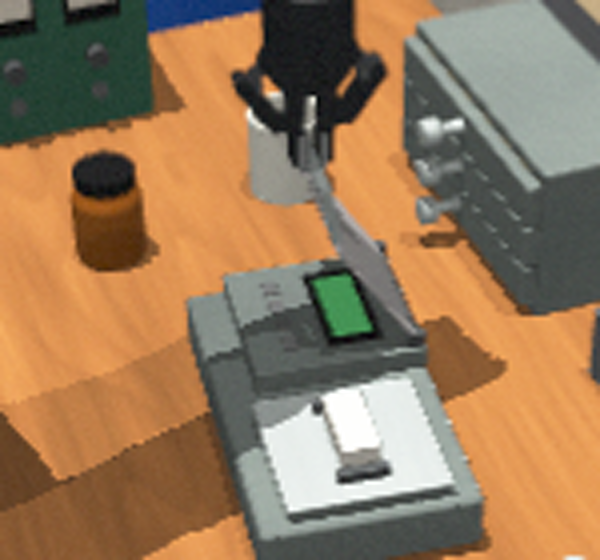

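View pics/wrist9.png

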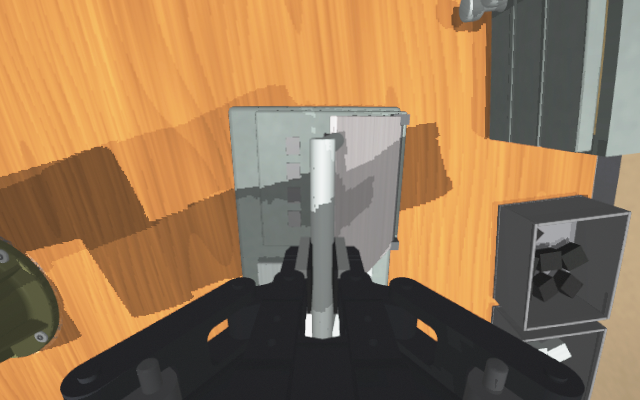

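View pics/top9.png

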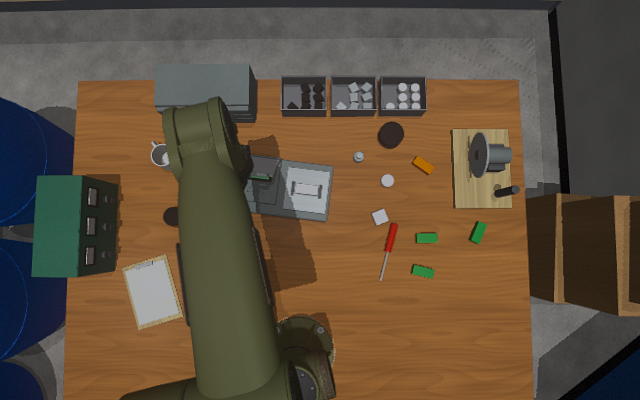

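```bash
cat > ov.py <<'E'
from h import *
from bench import optics
a=np.radians(-7.2);ex=np.array([np.cos(a),np.sin(a),0]);ey=np.array([-np.sin(a),np.cos(a),0]);ez=np.array([0,0,1.])
B0=.4485*ex+.2050*ey+ez*.110
H=B0+.175*ex-.022*ez
def fl(p,deg):
    t=np.radians(deg); c,s=np.cos(t),np.sin(t)
    # flap +x -> (c,-s); z->(s,c)
    return H+p[1]*ey+p[0]*(c*ex-s*ez)+p[2]*(s*ex+c*ez)
PAN=[(0,.07,0),(0,-.07,0),(-.13,-.07,0),(-.13,.07,0)]
BAR=[(-.175,.06,.022),(-.175,-.06,.022)]
E
python3 - <<'E'
from ov import *
si=optics.camera_info('side')
def draw(file,angs,box,k,out):
    im=cv2.imread(file);x0,y0,x1,y1=box
    im=cv2.resize(im[y0:y1,x0:x1],None,fx=k,fy=k,interpolation=cv2.INTER_CUBIC)
    cols=[(0,0,255),(0,255,255),(255,0,0)]
    for d,c in zip(angs,cols):
        for L in (PAN+PAN[:1],BAR):
            p=proj(si,[fl(q,d) for q in L]); p=((p-[x0,y0]+.5)*k-.5).round().astype(int)
            cv2.polylines(im,[p.reshape(-1,1,2)],False,c,1)
    return im
A=draw('pics/side0.png',[0],(270,130,370,230),4,'')
B=draw('pics/side9.png',[54,58,62],(290,100,370,200),5,'')
B=B[:400]; A=A[:,:400]
cv2.imwrite('pics/ov.png',np.hstack([A,cv2.resize(B,(400,400))])) 
cv2.imwrite('pics/ovb.png',draw('pics/side9.png',[54,58,62],(290,110,360,190),7,''))
E
```

```text
(no output)
```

View pics/ov.png

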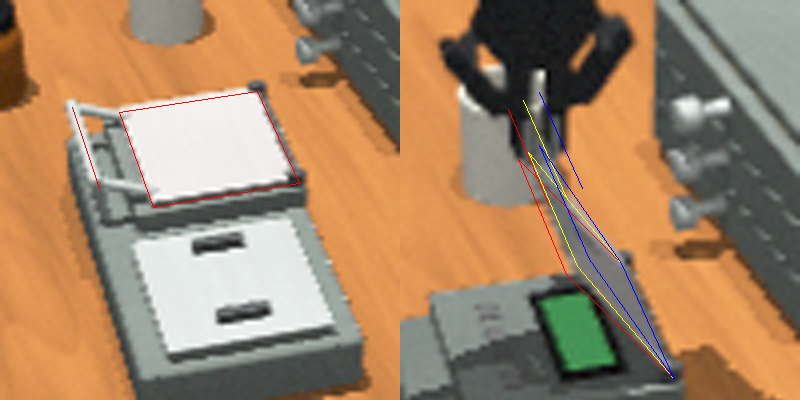

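View pics/ovb.png

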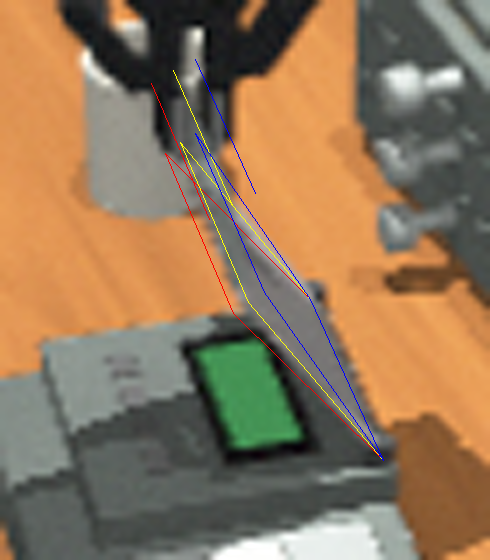

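```bash
python3 - <<'E'
from ov import *
si=optics.camera_info('side')
im=cv2.imread('pics/side9.png');x0,y0,x1,y1=305,120,350,178;k=10
im=cv2.resize(im[y0:y1,x0:x1],None,fx=k,fy=k,interpolation=cv2.INTER_CUBIC)
out=im.copy()
for d,c in ((56,(0,0,255)),(60,(0,255,255)),(64,(255,0,0))):
    for q in [(-.13,-.07,0),(-.13,.07,0),(0,.07,0),(0,-.07,0),(-.065,-.07,-.0),(-.0975,-.07,0),(-.0325,-.07,0)]:
        p=((proj(si,fl(q,d))[0]-[x0,y0]+.5)*k-.5).round().astype(int)
        cv2.circle(out,tuple(int(v) for v in p),2,c,-1)
cv2.imwrite('pics/ovc.png',np.hstack([im[:,:400],out[:,:400]]))
E
```

```text
(no output)
```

View pics/ovc.png

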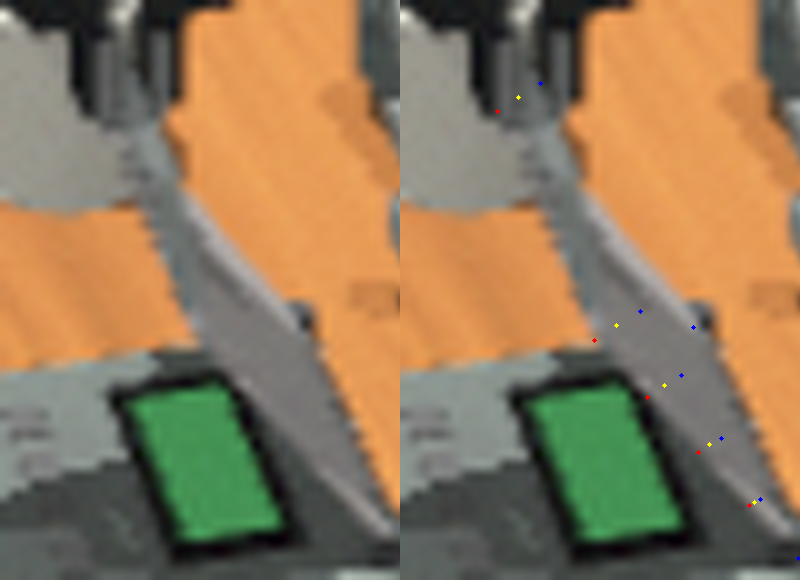

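The side view shows the flap at about 57°: its panel edge lies between the 56° and 60° model points. The arm's path agrees once the bar's roll on the pads (6 mm/rad) is counted. Going the last 3° and easing the radial push.

>>> {"name": "move_arm", "arguments": {"moves": [-0.001, 0, 0.001, 0, 0, 0, -0.002, 0, 0.002, 0, 0, 0, -0.003, 0, 0.0035, 0, 0, 0, -0.004, 0, 0.005, 0, 0, 0, -0.005, 0, 0.0065, 0, 0, 0, -0.006, 0, 0.007, 0, 0, 0, -0.0065, 0, 0.0075, 0, 0, 0, -0.0065, 0, 0.0075, 0, 0, 0, -0.0065, 0, 0.0075, 0, 0, 0, -0.0065, 0, 0.0075, 0, 0, 0]}}

```text
t: 16.63
eef_pos: [0.5763, 0.1349, 0.2421]
eef_rot: [0.099, 1.569, -0.1]
force: [-3.6, 0.4, -1.5]
opening: 0.01
```

```bash
cat > ang.py <<'E'
from ov import *
from bench import env
s=env.observe(); print(s['t'],s['eef_pos'],s['force'],s['opening'],abs(s['dq']).max())
d=s['eef_pos']-np.array([.47121585,.14875794,.09484112]); x=.175-d@ex
z=np.sqrt(.175**2+.022**2-x*x); print('dz',.022+d[2]-z,'angle',np.degrees(np.arctan2(z,x)-np.arctan2(.022,.175)))
E
python3 - <<'E'
from ang import *
si=optics.camera_info('side')
sd=optics.camera('side'); cv2.imwrite('pics/side10.png',sd)
w=optics.camera('wrist'); cv2.imwrite('pics/wrist10.png',w)
x0,y0,x1,y1=305,120,350,178;k=10
im=cv2.resize(sd[y0:y1,x0:x1],None,fx=k,fy=k,interpolation=cv2.INTER_CUBIC); out=im.copy()
for dd,c in ((58,(0,0,255)),(60,(0,255,255)),(62,(255,0,0))):
    for q in [(-.13,-.07,-.0025),(0,-.07,-.0025),(-.065,-.07,-.0025),(-.0975,-.07,-.0025),(-.0325,-.07,-.0025)]:
        p=((proj(si,fl(q,dd))[0]-[x0,y0]+.5)*k-.5).round().astype(int)
        cv2.circle(out,tuple(int(v) for v in p),2,c,-1)
cv2.imwrite('pics/ovd.png',np.hstack([im[:,:400],out[:,:400]]))
E
```

```text
16.6333 [0.57632975 0.13493751 0.24213167] [-3.61151931  0.4304502  -1.51099054] 0.010035861740466502 0.003311486386708899
dz 0.006962569374853289 angle 59.811169711505755
```

View pics/ovd.png

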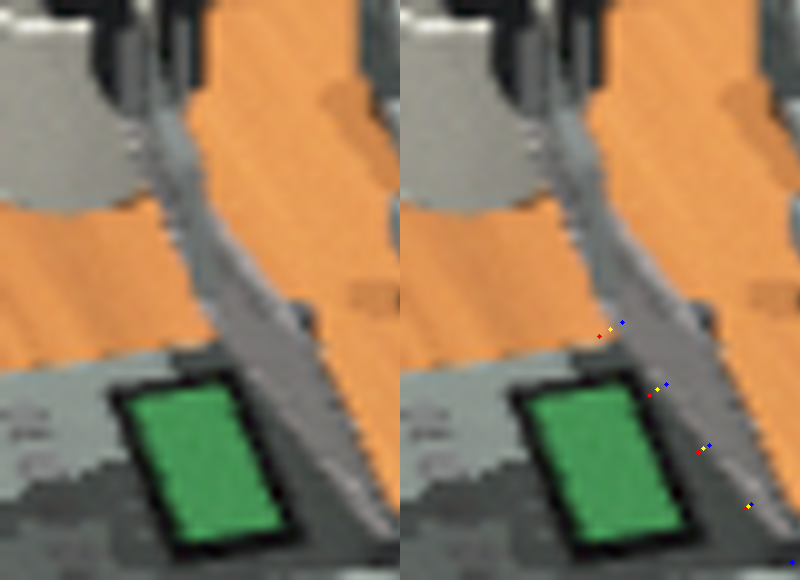

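View pics/wrist10.png

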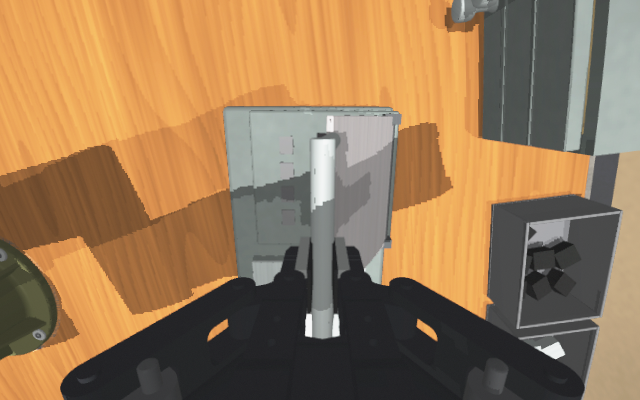

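The force now matches the flap spring alone (about 3.9 N). I'll hold for one call to confirm it is still and check the sample.

>>> {"name": "move_arm", "arguments": {"moves": [0, 0, 0, 0, 0, 0, 0, 0, 0, 0, 0, 0, 0, 0, 0, 0, 0, 0, 0, 0, 0, 0, 0, 0, 0, 0, 0, 0, 0, 0, 0, 0, 0, 0, 0, 0, 0, 0, 0, 0, 0, 0, 0, 0, 0, 0, 0, 0, 0, 0, 0, 0, 0, 0, 0, 0, 0, 0, 0, 0]}}

```text
t: 17.57
eef_pos: [0.5763, 0.135, 0.2421]
eef_rot: [0.1, 1.569, -0.1]
force: [-6.0, -0.3, 1.4]
opening: 0.0099
```

```bash
python3 - <<'E'
from ang import *
t=optics.camera('top'); sd=optics.camera('side')
A=cv2.resize(t[150:230,260:340],(400,400),interpolation=cv2.INTER_CUBIC)
B=cv2.resize(sd[165:235,290:370],(400,350),interpolation=cv2.INTER_CUBIC)
cv2.imwrite('pics/fin.png',np.hstack([A[:350],B])); cv2.imwrite('pics/sidefin.png',sd)
i=optics.camera_info('top')
c,m=white(t,(285,170,330,215),200,60)
print([(x[4],y.round(1),onz(i,y,.1).round(4)) for x,y in c])
E
```

```text
17.5667 [0.57629363 0.13500442 0.24207215] [-5.99247394 -0.29009711  1.43508395] 0.009926332067933329 0.001353557774101073
dz 0.006921848440572559 angle 59.79556143397574
[]
```

View pics/fin.png

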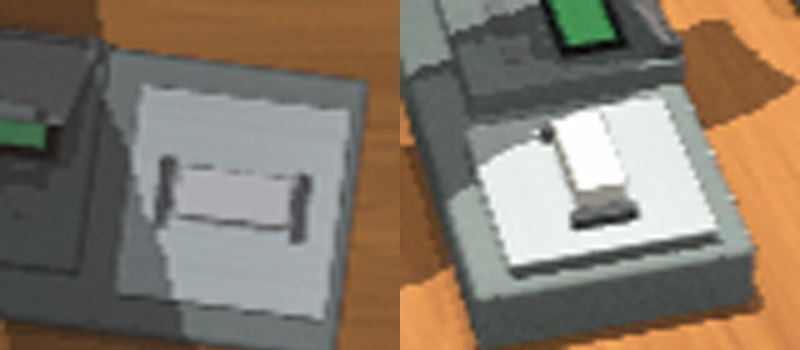

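View pics/sidefin.png

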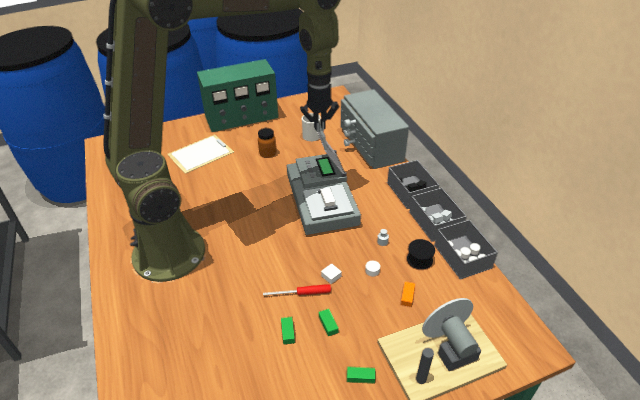

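The final pictures show the sample (crop 233,196) centred between the stops (167,190) and (301,208). The flap is held open above the green read-out, and the bystanders are unmoved in the side view.

```bash
python3 -c "
from bench import env
print(env.hand_in()); print(env.observe()['t'])"
```

```text
the job is handed in; nothing more can be done
None
the job is handed in; nothing more can be done
```

I placed the white bar sample flat between the stops on the scale's plate and let go of it while the flap was still shut. Then I lifted the flap by its handle bar to about 60° and handed in at about 17.6 s, still holding it.

- **Sample:** it was lowered until the wrist read 8.6 N, then released. The wrist picture put it about 1 to 1.6 mm off centre towards -y, within the 4 mm of play; the last top picture shows it centred between the stops.
- **Flap:** the arm's position gives 59.8°, after allowing for the handle bar rolling about 7 mm along the pads. The side view agrees with 60 to 61°. The arm was still over the last 0.9 s, with about 6 N at the wrist (3.9 N at the reading before).
- **Bystanders:** all of them looked unmoved in the final side view.
- **Failed check:** my automatic search for the sample in the final top picture found nothing, so I judged its final position by eye from the enlarged pictures.

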